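# Stow a ring mould in the third stall of its carrier

## Robot

A 6-joint arm with a two-finger parallel gripper is mounted at the origin on the work surface; the furniture and walls round the work are solid. World frame = base frame: x ahead of the robot, y to its left, z up, the work surface at z = 0. Lengths are in m, angles in rad, forces in N, time in s.
With the tool pointing down it reaches from about 0.35 to 0.85 m from the base axis. Payload 8.1 kg.
Tool frame: the origin (TCP) lies at the very end of the fingers, on their centre line; the grasp point (between the pads) lies 19 mm behind it; z points along the fingers, y is the direction in which the jaws open and shut (so a half turn about z gives the same grasp; the last joint's range is limited). The gripper opens to 93 mm and grips with 3 to 60 N. Pads are 15 mm wide; open, the fingers measure 128 mm over their backs; the gripper's body (75 mm by 188 mm) begins 65 mm behind the grasp point.
Start: joints at [1.106, 0.13, 1.488, -0, 1.523, -0.085], TCP at [0.222, 0.557, 0.219] pointing down, gripper open.
Joint ranges: [-2.96, 2.96], [-0.89, 2.26], [0.02, 2.5], [-1.34, 4.48], [0, 2.73], [-2.66, 2.66]. Speed limits (rad/s): [2.39, 2.39, 2.79, 3.14, 3.14, 3.14].

## Interface

Orientations are given as a rotation vector (axis times angle).
In Python, from plant import robot gives the robot as it stands.
- The arm moves only by the tool jog_arm, never from a script. Its argument "commands" is a list of rows, each a list of 3 entries, a list of its own where there are three numbers: the shift along the world's x, y, z scaled (see below), then the turn, a rotation vector about the world's x, y, z scaled (see below), then the closure, from -1 (fully open) to 1 (shut), so that 0 is half open. In form: [[[tx, ty, tz], [ax, ay, az], hand], ...]. A call has 1 to 10 rows; each row is the pose to reach, as a shift and turn from the pose measured when the call began, turning the shorter way round; what a row does not reach only later rows make up. The controller multiplies each number of a shift by 0.6 m and each number of a turn by 2 pi rad. A row lasts 1/8 s, in which the tool goes at most 62.5 mm and 10.7 degrees, less where a joint would pass 70% of its speed; a pose out of reach is approached as far as the arm can. A call with a number of a shift or a turn outside -1 to 1 is refused whole. A call with a gripper value outside its range is refused whole. The fingers move at their own pace and stop on an object; "newtons" is the grip in N (left out, the last holds). Time passes only in rows, so rows that repeat a pose let the fingers close. It gives the time, the measured TCP pose, the force and the opening at its end, in the units of the state.
- robot.read_state(): the state, without advancing time (a new reading comes with each control period).
- robot.read_camera(name): name is "side" or "top"; returns a dict with "pixels" (384x512x3 uint8, red, green, blue), "fovy" (degrees; the focal length in pixels is half the picture's height over the tangent of half this angle, whatever the lens; pixels are square), "cx", "cy" (the principal point, pixels), "rvec" (rotation vector, rad) and "tvec" (3), from world to camera coordinates, as OpenCV has them. Camera axes: x right, y down, z forward; pixel columns grow to the right and rows downward; lengths in m; the calibration is good to about 2 mm. A picture is of the moment at which its call begins. There is no depth.
- robot.close_job(): hands the job in, once; it reports no verdict.
Trained networks look in the newest picture that a camera, given by its name, has taken for a name from the list of things; names that differ only in an ending like _2 or _b are one class to them, and where a whole thing is asked for, a point or a joint stands for the part that bears it (a point fixed in the world has none). Each returns a list of dicts, best first, with "p" (0 to 1); they miss things now and then, are a little off and sometimes report something else, mostly with a low value. They report only what shows in the picture. A call takes as long as a camera call.
- robot.trace(camera, name): "pixels" (384x512 bool, what is visible of it) and "uv" ([column, row] in pixels, amid what is visible of it).
The state is a dict: "t": time; "q": joint angles; "dq": joint speeds; "joint_torque": joint torques, N m; "tool_pos": TCP position; "orientation": TCP orientation; "force": force on the tool from outside, world axes, zero at the start; "wrist_torque": the same for the moment, N m; "opening": finger opening in m.
Only numpy, scipy, OpenCV 4.12 (cv2) and the standard library are available. Lean on these libraries where they do the work, as an engineer would, in place of code of your own. Each camera call takes 0.05 s, during which the arm holds its last target.

## Task

Stow the ring mould that stands on the front of the steel carrier tray. With a fingertip on its lug, slide the keeper bar to the right along the carrier's front, counting the gaps from the left as they open, until the third gap is clear while the fourth stays shut; push the mould along the tray into that third gap until it stands against the back; then slide the bar all the way back to shut. Only push, do not grip or lift anything, and leave the pieces already stowed where they are.

Things in the scene. Friction and masses are not known exactly. Their poses are not given: they have to be found in the camera images.
- carrier: Fixed steel carrier tray, 250 mm wide (y), 181 mm deep. Frame: x to its back, away from the robot, y left, z up; origin at the underside, mid-width, on the line of the keeper bar. Floor top z = 3 mm, from x = -118 mm (open front apron) to 63 mm. Four gaps, each 57 mm wide, lie side by side behind the bar. Rolled hems along the apron's two sides, y = +/-123 mm, rise to z = 7 mm.
- gap1 (a point): Middle of the mouth of the first (leftmost) gap, on the bar line, z = 30 mm; at y = +90 mm in the carrier's frame; the second gap's is at +30, the third's at -30, the fourth's at -90. Five dividers, 3 mm thick, stand at y = +120, +60, 0, -60, -120 mm; they begin 10 mm in front of the bar line (40 mm high there), are 50 mm high behind it; wire loops on the outer two rise to 80 mm.
- gap3 (a point): Middle of the mouth of the third gap from the left, on the bar line, z = 30 mm; at y = -30 mm in the carrier's frame. The back wall's front face is 58 mm behind it; the gap has the same floor as the apron, without a step.
- bar (a joint): Keeper bar, dark steel flat across the mouths of the gaps, 243 mm long, z = 24 to 40 mm, x = -3 to +1 mm in the carrier's frame. 0 = shut, all gaps barred (start 0 to 0.045); value = metres slid to the right (carrier's -y), about 1.5 N of friction, stays where left. First gap clear at 0.060, second 0.120, third 0.180; the fourth then begins to open. End stops at 0 and 0.226.
- lug (a point): Centre of the bar's thumb lug, an upright plate 3 mm thick standing above the bar 21 mm from its left end, faces looking left and right: x = -28 to +1 mm, z = 43 to 69 mm in the carrier's frame, at y = +100 mm minus the bar's value. This point is 13 mm in front of the bar line, 56 mm up. Moves with the bar.
- mould_mid (a point): Centre (32 mm above its foot) of the loose ring mould to be stowed: grey plastic tube standing on the apron in front of the gaps, 52 mm across, 64 mm high, open at the top, closed by a plug in its lowest 24 mm, 50 to 100 g. Against the back of a gap its centre is at x = 32 mm in the carrier's frame and its front 5 mm clear of the bar.
- stored_mould: A like ring mould, 52 mm across, 64 mm high, already stowed in the first or the fourth gap; origin at the centre of its foot. To be left alone.
- tamper: A round steel tamper with a dark wooden knob, 47 mm across, 60 mm high, already stowed in the other of the first and fourth gap; origin at the centre of its foot. To be left alone.

How it is judged:
On the way, in this order (a step that is already met when the one before it is completed fails the run):
1. the keeper bar is slid right until the third gap is clear and the fourth still barred, the mould still in front of the bar (value of joint bar between 0.177 and 0.212 m and x of mould_mid in the frame of carrier below -0.025 m), for 0.2 s.
2. the mould stands against the back of the third gap while the bar is open that far (value of joint bar above 0.165 m and x of mould_mid in the frame of carrier above 0.0285 m and y of mould_mid in the frame of gap3 between -0.006 and 0.006 m), for 0.2 s.
At the end, for the whole second after the job is handed in: The mould stands upright in the third gap from the left, its centre within 3.5 mm of fully home and within 6 mm of the gap's middle; the keeper bar is shut to within 8 mm; the two stowed pieces are within 12 mm of where they stood (value of joint bar below 0.008 m and x of mould_mid in the frame of carrier above 0.0285 m and y of mould_mid in the frame of gap3 between -0.006 and 0.006 m and angle between mould_mid's own z axis and vertical below 0.08 rad and height (world z) of mould_mid below 0.04 m and distance of each of stored_mould, tamper from where it was at the start of the episode below 0.012 m); the robot touches nothing.
It fails at once if the bar is slid so far that the fourth gap is more than half open (value of joint bar above 0.213 m).
It fails at once if the mould is lifted (height (world z) of mould_mid above 0.045 m).
It fails at once if the mould is tipped over (angle between mould_mid's own z axis and vertical above 0.4 rad).
It fails at once if the stowed mould is disturbed (distance of stored_mould from where it was at the start of the episode above 0.015 m).
It fails at once if the stowed tamper is disturbed (distance of tamper from where it was at the start of the episode above 0.015 m).
It also fails if it takes over 72 s, if anything falls off the work surface, if the arm or the gripper's body presses on something with over 40 N, if the wrist force passes 120 N, or if a joint passes its speed limit or range.

## Working session

There is one attempt and no reset: what is moved stays moved. The work goes in short steps, Python scripts to look and compute and a tool call to move; the robot and the scene stay as the last step left them, time stands still between calls to the robot, and variables do not carry over. Pictures are saved under pics/ and viewed, and the job is handed in when it is done.

Besides the shell and the picture viewer there is one more tool, called after "Request:" as name(argument=value, ...) on one line, values as JSON. jog_arm: Moves the arm, as the interface text tells. Shifts and turns lie within -1 to 1; 1 stands for 0.6 m of shift or 2 pi rad of turn. Its arguments: {"type":"object","properties":{"commands":{"type":"array"},"newtons":{"type":"number"}},"required":["commands"]}

```bash
ls; mkdir -p pics; python3 - <<'E'
from plant import robot
import cv2,numpy as np
s=robot.read_state();print({k:np.round(v,3).tolist() for k,v in s.items()})
for c in ["side","top"]:
    d=robot.read_camera(c);cv2.imwrite(f"pics/{c}0.png",d["pixels"][:,:,::-1]);print(c,d["fovy"],d["cx"],d["cy"],d["rvec"],d["tvec"])
    R=cv2.Rodrigues(np.array(d["rvec"]))[0];print(-R.T@d["tvec"])
    for n in ["carrier","bar","lug","mould_mid","stored_mould","tamper"]:
        for r in robot.trace(c,n)[:2]:
            ys,xs=np.where(r["pixels"]);print(n,round(r["p"],2),r["uv"],xs.min(),xs.max(),ys.min(),ys.max())
E
```

```text
pics
{'t': 0.0, 'q': [1.106, 0.131, 1.489, 0.0, 1.523, -0.085], 'dq': [0.001, -0.0, -0.001, 0.0, 0.0, 0.001], 'joint_torque': [0.001, -55.986, -49.174, 0.077, 0.035, -0.0], 'tool_pos': [0.222, 0.557, 0.218], 'orientation': [-0.593, -3.085, 0.003], 'force': [0.589, 0.405, -0.675], 'wrist_torque': [-0.016, 0.01, -0.022], 'opening': 0.093}
side 51.36572715013513 258.0928938487718 192.5246494674809 [ 2.27207508 -0.20648326  0.06834004] [-0.46046957  0.26841921  0.6749211 ]
[ 0.40793951 -0.41307058  0.6344743 ]
carrier 0.91 [256.9, 243.2] 205 307 174 291
bar 0.93 [261.8, 223.0] 242 277 183 275
lug 0.84 [261.3, 227.1] 242 276 184 274
mould_mid 0.65 [225.6, 224.3] 211 237 202 239
stored_mould 0.97 [269.3, 187.8] 257 280 178 203
tamper 0.51 [290.7, 249.6] 276 298 241 262
top 46.961157957887075 258.4617803133382 188.4985940078868 [ 2.12713978 -2.18207855  0.09643697] [0.22829688 0.50449817 0.85910808]
[0.41202961 0.19807656 0.91416729]
bar 0.77 [279.9, 189.5] 219 342 186 203
lug 0.87 [272.0, 191.2] 220 342 186 203
mould_mid 0.73 [268.6, 229.7] 253 279 216 242
stored_mould 0.7 [233.3, 175.8] 220 247 161 190
tamper 0.95 [318.7, 170.5] 311 334 162 184
```

```bash
python3 - <<'E'
import cv2
a=cv2.imread("pics/top0.png");b=cv2.imread("pics/side0.png")
cv2.imwrite("pics/top0z.png",cv2.resize(a[130:280,190:390],None,fx=4,fy=4,interpolation=cv2.INTER_CUBIC))
cv2.imwrite("pics/side0z.png",cv2.resize(b[160:300,170:350],None,fx=4,fy=4,interpolation=cv2.INTER_CUBIC))
E
```

```text
(no output)
```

View pics/top0z.png

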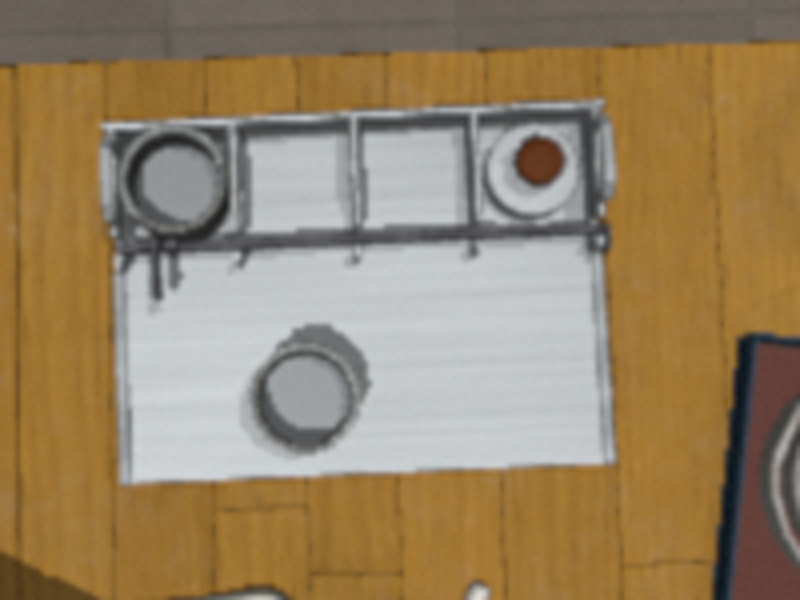

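View pics/side0z.png

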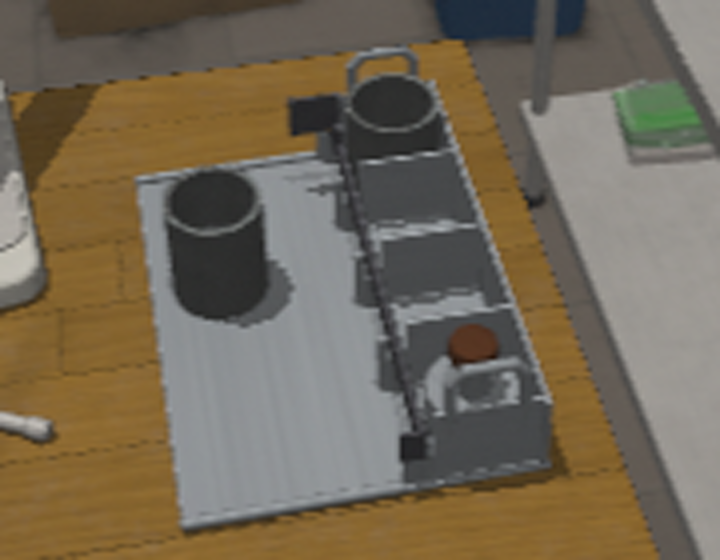

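View pics/top0.png

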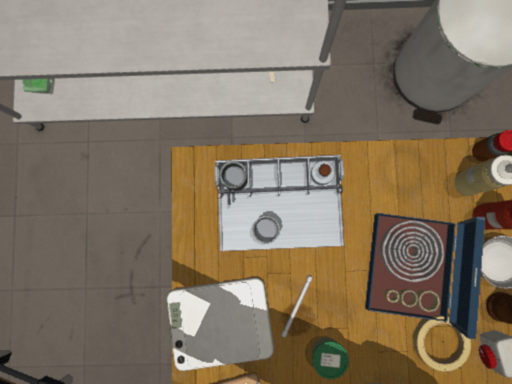

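View pics/side0.png

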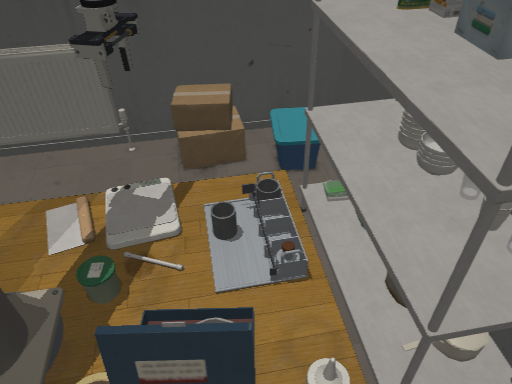

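```bash
cat > h.py <<'E'
import numpy as np,cv2
def cam(d):
    f=d["pixels"].shape[0]/2/np.tan(np.radians(d["fovy"]/2))
    return np.array([[f,0,d["cx"]],[0,f,d["cy"]],[0,0,1]]),np.array(d["rvec"],float),np.array(d["tvec"],float)
def proj(c,P):
    return cv2.projectPoints(np.array(P,float).reshape(-1,1,3),c[1],c[2],c[0],None)[0].reshape(-1,2)
def ray(c,uv,z):
    R=cv2.Rodrigues(c[1])[0];o=-R.T@c[2];d=R.T@np.linalg.inv(c[0])@np.array([uv[0],uv[1],1.])
    return o+d*(z-o[2])/d[2]
def C2W(p,P):
    P=np.atleast_2d(P);a=p[2];R=np.array([[np.cos(a),-np.sin(a),0],[np.sin(a),np.cos(a),0],[0,0,1]])
    return P@R.T+[p[0],p[1],0]
def W2C(p,P):
    P=np.atleast_2d(P)-[p[0],p[1],0];a=p[2];R=np.array([[np.cos(a),-np.sin(a),0],[np.sin(a),np.cos(a),0],[0,0,1]])
    return P@R
E
python3 - <<'E'
from plant import robot
from h import *
from scipy.optimize import least_squares
D={c:robot.read_camera(c) for c in ["top","side"]}
K={c:cam(D[c]) for c in D}
zt=lambda u,v:((u+.5)/4-.5+190,(v+.5)/4-.5+130)
zs=lambda u,v:((u+.5)/4-.5+170,(v+.5)/4-.5+160)
obs=[("top",(-.118,.125,.004),zt(121,484)),("top",(-.118,-.125,.004),zt(614,463)),
("top",(.063,.1215,.05),zt(102,124)),("top",(.063,-.1215,.05),zt(604,101)),
("side",(-.118,.125,.004),zs(137,178)),("side",(-.118,-.125,.004),zs(184,529)),
("side",(.063,-.1215,.0),zs(549,467)),("side",(.063,-.1215,.05),zs(551,402))]
def res(p):
    return np.concatenate([proj(K[c],C2W(p,X))[0]-uv for c,X,uv in obs])
r=least_squares(res,[.5,.2,0],loss="soft_l1");p=r.x;print(p);print(np.round(r.fun.reshape(-1,2),2))
for c,X,uv in obs: print(c,np.round(W2C(p,ray(K[c],uv,X[2])),4),X)
# lug top: zoom side plate corner; top zoom lug ~ (157,270)
for c,uv,z in [("top",zt(155,297),.069),("top",zt(160,240),.069)]:
    print("lug",W2C(p,ray(K[c],uv,z)))
q=W2C(p,ray(K["side"],zs(313,115),.056));print("lug side",q)
# mould rim centre
print("mould top",W2C(p,ray(K["top"],zt(305,397),.067)), "world",ray(K["top"],zt(305,397),.067))
print("mould side",W2C(p,ray(K["side"],zs(215,202),.067)))
for c in K:
    for v in (0,.02,.045): print(c,"lug pred",v,proj(K[c],C2W(p,[[-.028,.1-v,.069],[.001,.1-v,.069],[-.028,.1-v,.043]])).round(1).tolist())
np.save("carrier.npy",p)
E
```

```text
[0.50747438 0.17261064 0.01471267]
[[ 0.98 -0.13]
 [ 0.3   0.37]
 [ 2.32 -1.42]
 [-0.57 -0.88]
 [-0.79 -0.02]
 [-1.53 -0.36]
 [-0.61 -0.6 ]
 [ 0.47 -0.95]]
top [[-0.1182  0.127   0.004 ]] (-0.118, 0.125, 0.004)
top [[-0.1172 -0.1244  0.004 ]] (-0.118, -0.125, 0.004)
top [[0.0603 0.1262 0.05  ]] (0.063, 0.1215, 0.05)
top [[ 0.0612 -0.1225  0.05  ]] (0.063, -0.1215, 0.05)
side [[-0.1162  0.1245  0.004 ]] (-0.118, 0.125, 0.004)
side [[-0.1152 -0.1264  0.004 ]] (-0.118, -0.125, 0.004)
side [[ 0.0638 -0.1231  0.    ]] (0.063, -0.1215, 0.0)
side [[ 0.0615 -0.1235  0.05  ]] (0.063, -0.1215, 0.05)
lug [[-0.02827964  0.10089897  0.069     ]]
lug [[-0.00087468  0.09762191  0.069     ]]
lug side [[-0.01366089  0.09835862  0.056     ]]
mould top [[-0.07884432  0.03092874  0.067     ]] world [0.42818356 0.20237607 0.067     ]
mould side [[-0.0770926   0.02669629  0.067     ]]
top lug pred 0 [[228.8, 203.7], [228.4, 188.7], [230.0, 204.7]]
top lug pred 0.02 [[239.2, 203.3], [238.7, 188.3], [240.1, 204.3]]
top lug pred 0.045 [[252.2, 202.8], [251.7, 187.7], [252.7, 203.8]]
side lug pred 0 [[241.2, 184.3], [254.0, 182.6], [241.7, 193.1]]
side lug pred 0.02 [[242.6, 190.0], [255.6, 188.2], [243.1, 198.9]]
side lug pred 0.045 [[244.4, 197.4], [257.7, 195.5], [244.9, 206.3]]
```

```bash
cat > go.py <<'E'
# usage: go.py x y z (carrier frame, TCP target) -> shift units
import sys
from plant import robot
from h import *
from scipy.spatial.transform import Rotation as R
p=np.load("carrier.npy");s=robot.read_state();t=np.array(s["tool_pos"])
Rm=R.from_rotvec(s["orientation"]).as_matrix();y=Rm[:,1]
a=np.arctan2(y[1],y[0])-np.pi/2-p[2];a=(a+np.pi/2)%np.pi-np.pi/2
print("t",round(s["t"],2),"tcp C",W2C(p,t).round(4)[0],"yawerr",round(a,4),"turn units z",round(-a/2/np.pi,4),"tilt",Rm[:,2].round(3),"F",np.round(s["force"],2),"open",round(s["opening"],4))
v=sys.argv[1:]
for i in range(0,len(v),3):
    g=C2W(p,[float(k) for k in v[i:i+3]])[0];print(v[i:i+3],"shift units",((g-t)/.6).round(4))
E
python3 go.py -.016 .135 .15  -.016 .135 .052
```

```text
t 0.8 tcp C [-0.2794  0.3888  0.2186] yawerr -0.3945 turn units z 0.0628 tilt [ 0.  0. -1.] F [0.38 1.69 0.21] open 0.093
['-.016', '.135', '.15'] shift units [ 0.4451 -0.4165 -0.1144]
['-.016', '.135', '.052'] shift units [ 0.4451 -0.4165 -0.2777]
```

Request:
jog_arm(commands=[[[0.1,-0.1,0],[0,0,0.02],1],[[0.2,-0.2,0],[0,0,0.04],1],[[0.3,-0.3,-0.05],[0,0,0.0628],1],[[0.4,-0.38,-0.1],[0,0,0.0628],1],[[0.445,-0.4165,-0.1144],[0,0,0.0628],1],[[0.445,-0.4165,-0.1144],[0,0,0.0628],1],[[0.445,-0.4165,-0.1144],[0,0,0.0628],1],[[0.445,-0.4165,-0.1144],[0,0,0.0628],1],[[0.445,-0.4165,-0.1144],[0,0,0.0628],1]])

```text
t: 1.92
tool_pos: [0.4889, 0.3086, 0.1507]
orientation: [-0.026, 3.141, 0.001]
force: [-0.1, -0.5, -0.5]
opening: 0.0074
```

```bash
cat > look.py <<'E'
import sys
from plant import robot
from h import *
n=sys.argv[1]
a=robot.read_camera("top");b=robot.read_camera("side")
A=cv2.resize(a["pixels"][120:280,190:370],None,fx=4,fy=4,interpolation=cv2.INTER_CUBIC)[:,:,::-1]
B=cv2.resize(b["pixels"][140:300,170:350],None,fx=4,fy=4,interpolation=cv2.INTER_CUBIC)[:,:,::-1]
cv2.imwrite(f"pics/{n}_t.png",A[:600]);cv2.imwrite(f"pics/{n}_s.png",B[:600])
E
python3 look.py a; python3 go.py -.016 .135 .052
```

```text
t 2.02 tcp C [-0.0166  0.1363  0.1507] yawerr 0.0021 turn units z -0.0003 tilt [ 0.001  0.001 -1.   ] F [-0.01 -0.32 -0.6 ] open 0.0017
['-.016', '.135', '.052'] shift units [ 0.0011 -0.0021 -0.1646]
```

View pics/a_s.png

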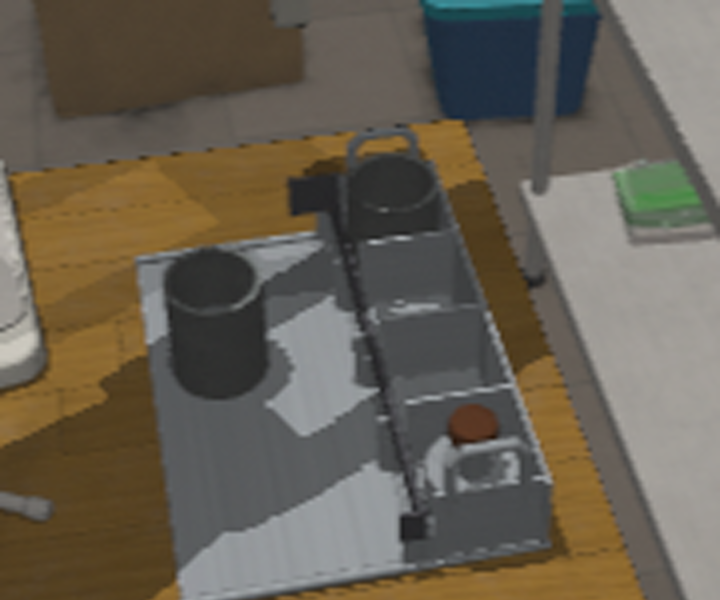

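View pics/a_t.png

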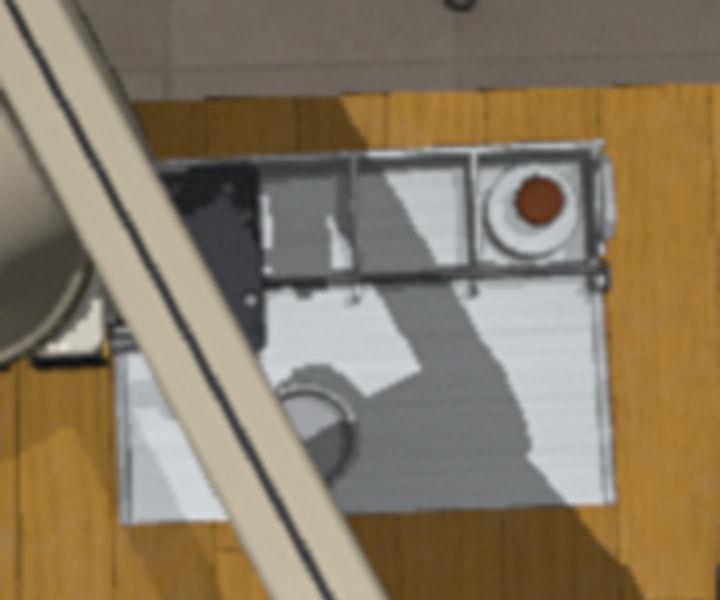

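Request:
jog_arm(commands=[[[0.001,0,-0.05],[0,0,0],1],[[0.001,0,-0.1],[0,0,0],1],[[0.001,0,-0.14],[0,0,0],1],[[0.001,0,-0.164],[0,0,0],1],[[0.001,0,-0.164],[0,0,0],1],[[0.001,0,-0.164],[0,0,0],1]])

```text
t: 2.78
tool_pos: [0.4901, 0.3093, 0.0536]
orientation: [-0.027, 3.139, 0.002]
force: [-0.1, -0.4, -0.4]
opening: 0.0007
```

```bash
python3 look.py b; python3 go.py -.016 .119 .052 -.016 0.02 .052 -.016 -.074 .052
```

```text
t 2.88 tcp C [-0.0151  0.1368  0.0538] yawerr 0.0022 turn units z -0.0004 tilt [ 0.003  0.002 -1.   ] F [-0.26 -0.1   0.38] open 0.0006
['-.016', '.119', '.052'] shift units [-0.0011 -0.0298 -0.003 ]
['-.016', '0.02', '.052'] shift units [ 0.0013 -0.1947 -0.003 ]
['-.016', '-.074', '.052'] shift units [ 0.0036 -0.3514 -0.003 ]
```

View pics/b_s.png

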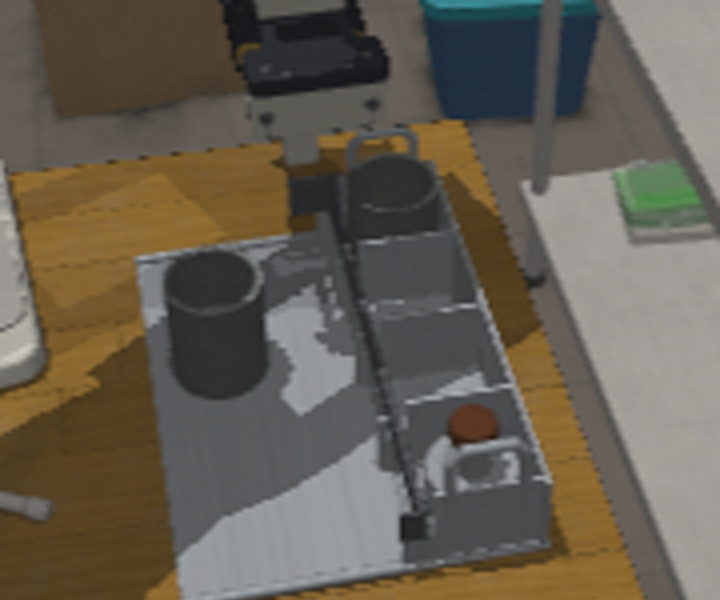

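Request:
jog_arm(commands=[[[-0.001,-0.015,-0.003],[0,0,0],1],[[-0.001,-0.03,-0.003],[0,0,0],1],[[0,-0.045,-0.003],[0,0,0],1],[[0,-0.065,-0.003],[0,0,0],1],[[0,-0.085,-0.003],[0,0,0],1],[[0,-0.105,-0.003],[0,0,0],1],[[0.001,-0.125,-0.003],[0,0,0],1],[[0.001,-0.145,-0.003],[0,0,0],1],[[0.001,-0.16,-0.003],[0,0,0],1],[[0.001,-0.165,-0.003],[0,0,0],1]])

```text
t: 4.12
tool_pos: [0.491, 0.2096, 0.052]
orientation: [-0.026, 3.139, 0.003]
force: [1.1, 1.2, 0.8]
opening: 0.0006
```

```bash
python3 look.py c; python3 go.py -.016 -.065 .052 -.016 -.074 .052
```

```text
t 4.22 tcp C [-0.0162  0.0374  0.0518] yawerr 0.0018 turn units z -0.0003 tilt [ 0.002  0.001 -1.   ] F [ 0.65  0.1  -0.62] open 0.0005
['-.016', '-.065', '.052'] shift units [ 0.0029 -0.1706  0.0003]
['-.016', '-.074', '.052'] shift units [ 0.0031 -0.1856  0.0003]
```

View pics/c_s.png

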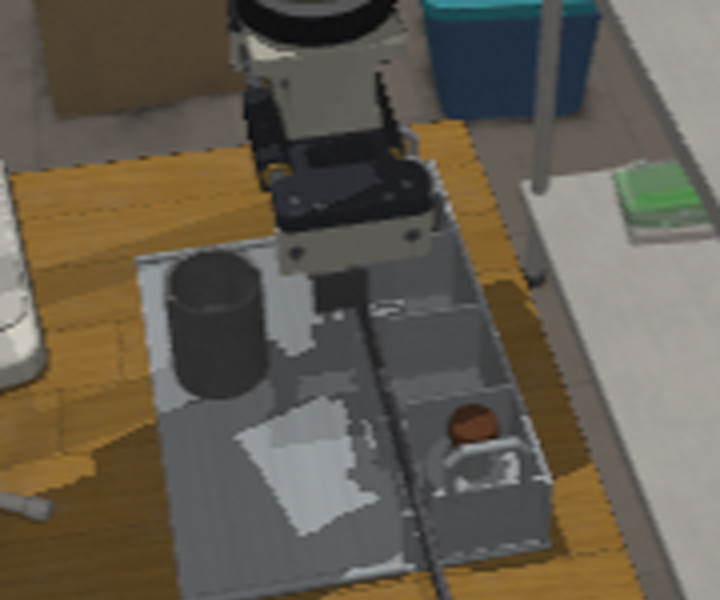

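```bash
cat > lug.py <<'E'
import sys
from plant import robot
from h import *
p=np.load("carrier.npy");d=robot.read_camera("side");c=cam(d)
r=robot.trace("side","lug")
u,v=float(sys.argv[1]),float(sys.argv[2])
uv=((u+.5)/4-.5+170,(v+.5)/4-.5+140)
print("bottom-left corner C",W2C(p,ray(c,uv,.043)),"v",.1-W2C(p,ray(c,uv,.043))[0,1])
for k in (.08,.19,.2): print(k,(proj(c,C2W(p,[[-.028,.1-k,.043],[.001,.1-k,.043],[-.028,.1-k,.069],[.001,.1-k,.069]]))-[170,140])*4)
E
python3 lug.py 317 312
```

```text
bottom-left corner C [[-0.02554872  0.01824041  0.043     ]] v 0.08175958817807863
0.08 [[310.38824201 308.89337085]
 [364.02848583 301.08162374]
 [308.56986737 272.99247572]
 [363.30770417 265.18281443]]
0.19 [[348.58415577 465.91037145]
 [407.77559662 456.50043468]
 [347.43083921 429.61930166]
 [407.96167675 420.17760735]]
0.2 [[352.46762903 481.87467925]
 [412.22116408 472.29404474]
 [351.39149756 445.5824986 ]
 [412.51028355 435.96590853]]
```

Request:
jog_arm(commands=[[[0,-0.015,0],[0,0,0],1],[[0,-0.035,0],[0,0,0],1],[[0.001,-0.055,0],[0,0,0],1],[[0.001,-0.08,0],[0,0,0],1],[[0.001,-0.105,0],[0,0,0],1],[[0.002,-0.13,0],[0,0,0],1],[[0.002,-0.15,0],[0,0,0],1],[[0.003,-0.165,0],[0,0,0],1],[[0.003,-0.175,0],[0,0,0],1],[[0.003,-0.182,0],[0,0,0],1]])

```text
t: 5.58
tool_pos: [0.4921, 0.1006, 0.0515]
orientation: [-0.027, 3.14, 0.002]
force: [-1.6, 2.0, -0.3]
opening: 0.0008
```

```bash
python3 look.py d; python3 go.py -.016 -.074 .052
```

```text
t 5.67 tcp C [-0.0163 -0.0719  0.0515] yawerr 0.0022 turn units z -0.0004 tilt [ 0.002  0.001 -1.   ] F [ 0.2   0.49 -0.13] open 0.0005
['-.016', '-.074', '.052'] shift units [ 0.0006 -0.0035  0.0008]
```

View pics/d_s.png

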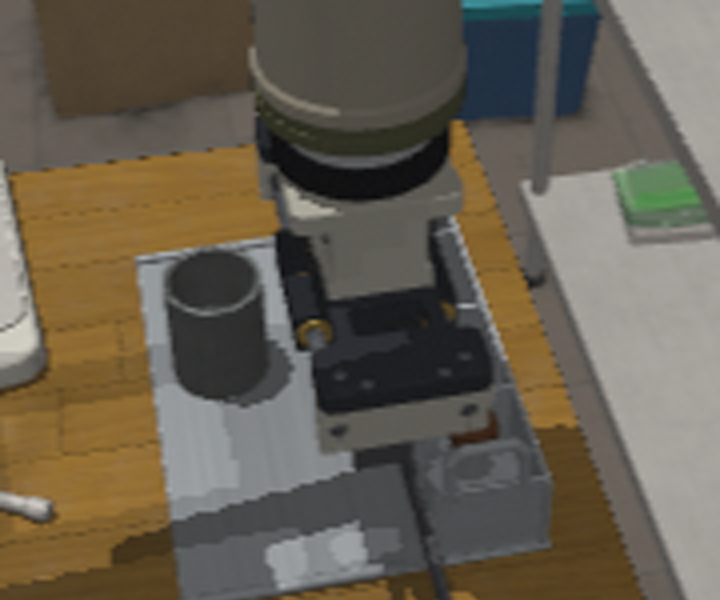

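View pics/d_t.png

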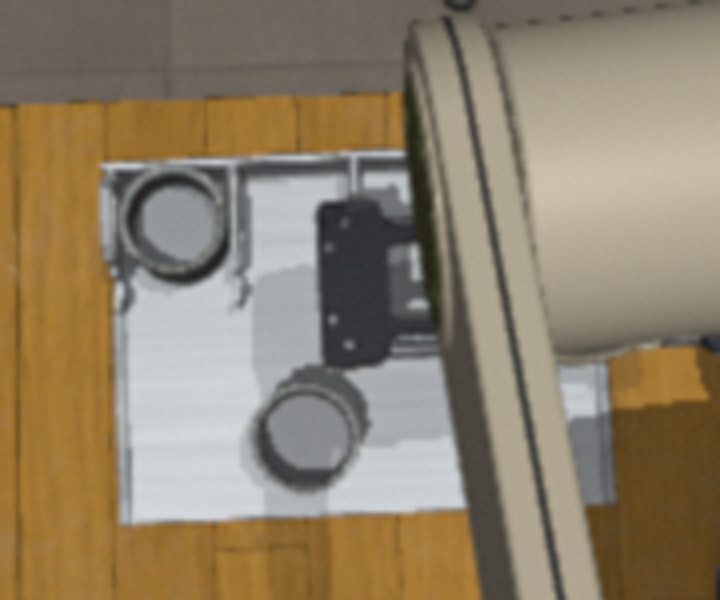

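```bash
python3 go.py -.016 -.060 .052 -.016 -.06 .11 -.078 .09 .11 -.078 .09 .02
```

```text
t 5.67 tcp C [-0.0163 -0.0719  0.0515] yawerr 0.0022 turn units z -0.0004 tilt [ 0.002  0.001 -1.   ] F [ 0.2   0.49 -0.13] open 0.0005
['-.016', '-.060', '.052'] shift units [0.0003 0.0198 0.0008]
['-.016', '-.06', '.11'] shift units [0.0003 0.0198 0.0974]
['-.078', '.09', '.11'] shift units [-0.1067  0.2682  0.0974]
['-.078', '.09', '.02'] shift units [-0.1067  0.2682 -0.0526]
```

Request:
jog_arm(commands=[[[0,0.02,0],[0,0,0],1],[[0,0.025,0.05],[0,0,0],1],[[0,0.03,0.1],[0,0,0],1],[[-0.05,0.11,0.1],[0,0,0],1],[[-0.1,0.2,0.1],[0,0,0],1],[[-0.107,0.268,0.1],[0,0,0],1],[[-0.107,0.268,0.09],[0,0,0],1],[[-0.107,0.268,0.03],[0,0,0],1],[[-0.107,0.268,-0.03],[0,0,0],1],[[-0.107,0.268,-0.05],[0,0,0],1]])

```text
t: 6.92
tool_pos: [0.4261, 0.2601, 0.0189]
orientation: [0.026, -3.139, 0.002]
force: [0.5, 0.3, -0.3]
opening: 0.0
```

```bash
python3 look.py e; python3 go.py -.078 .0725 .02 -.078 .0135 .02
```

```text
t 7.03 tcp C [-0.0792  0.089   0.0202] yawerr 0.0018 turn units z -0.0003 tilt [-0.001 -0.001 -1.   ] F [-0.17  0.2  -0.69] open 0.0004
['-.078', '.0725', '.02'] shift units [ 0.0024 -0.0275 -0.0004]
['-.078', '.0135', '.02'] shift units [ 0.0039 -0.1259 -0.0004]
```

View pics/e_s.png

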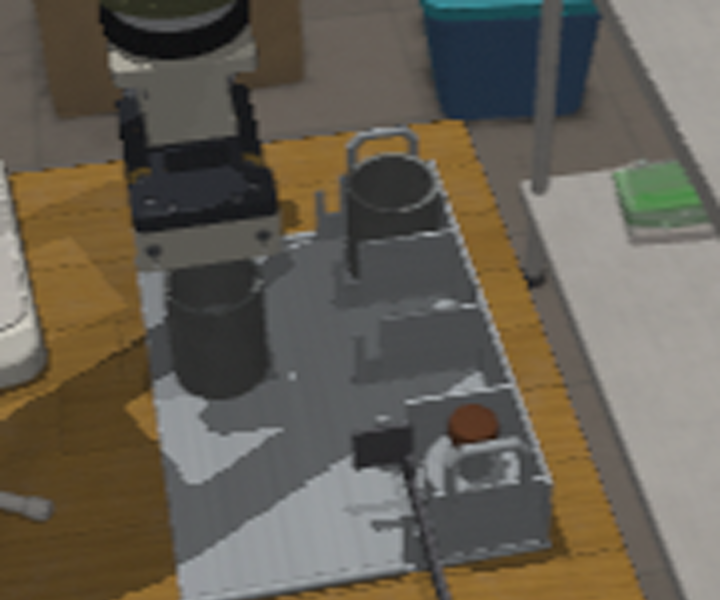

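View pics/e_t.png

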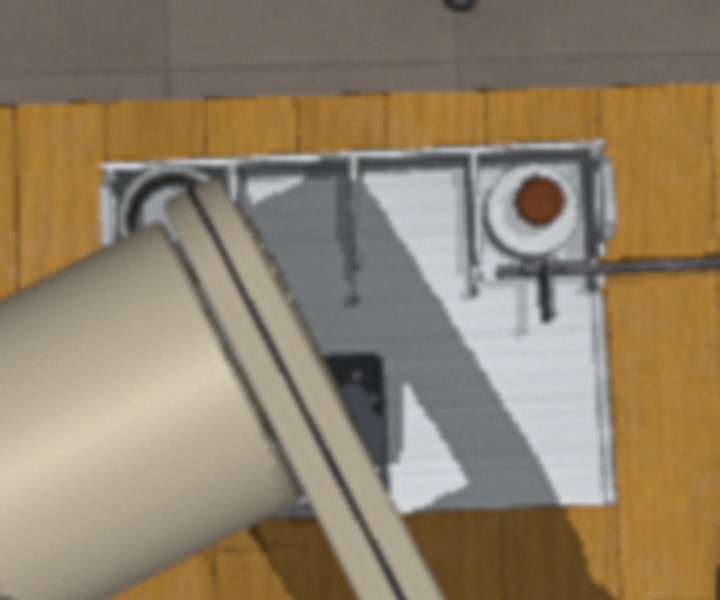

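Request:
jog_arm(commands=[[[0.001,-0.013,0],[0,0,0],1],[[0.002,-0.026,0],[0,0,0],1],[[0.003,-0.039,0],[0,0,0],1],[[0.003,-0.052,0],[0,0,0],1],[[0.003,-0.065,0],[0,0,0],1],[[0.003,-0.078,0],[0,0,0],1],[[0.003,-0.09,0],[0,0,0],1],[[0.003,-0.1,0],[0,0,0],1],[[0.003,-0.106,0],[0,0,0],1],[[0.003,-0.108,0],[0,0,0],1]])

```text
t: 8.28
tool_pos: [0.4288, 0.1955, 0.0202]
orientation: [0.026, -3.14, 0.001]
force: [0.3, 1.6, 2.1]
opening: 0.0009
```

```bash
python3 look.py f; python3 go.py -.078 .0135 .02
```

```text
t 8.38 tcp C [-0.0784  0.0241  0.0202] yawerr 0.0018 turn units z -0.0003 tilt [-0.001 -0.001 -1.   ] F [-0.09  0.26  0.75] open 0.0006
['-.078', '.0135', '.02'] shift units [ 0.001  -0.0177 -0.0003]
```

View pics/f_s.png

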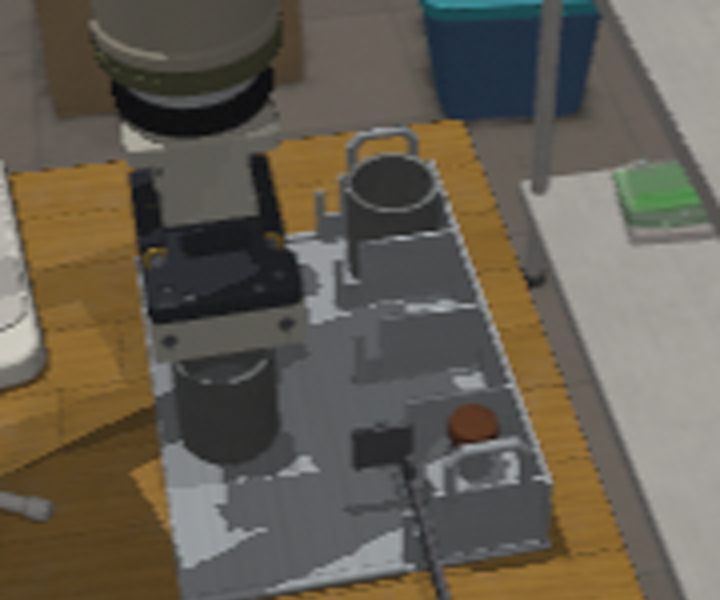

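View pics/f_t.png

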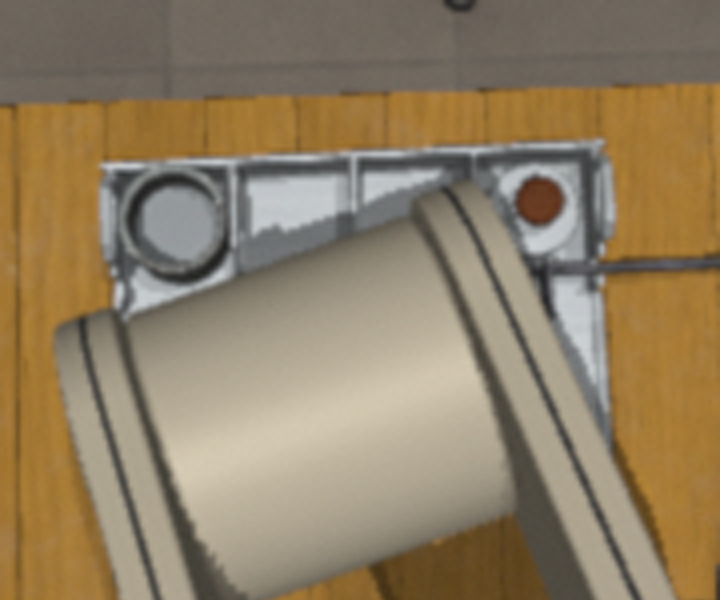

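Request:
jog_arm(commands=[[[0,-0.006,0],[0,0,0],1],[[0,-0.012,0],[0,0,0],1],[[0,-0.016,0],[0,0,0],1],[[0,-0.016,0],[0,0,0],1],[[0,0.0,0],[0,0,0],1],[[0,0.03,0.02],[0,0,0],1],[[0,0.05,0.08],[0,0,0],1],[[0,0.05,0.14],[0,0,0],1],[[-0.05,0.13,0.15],[0,0,0],1],[[-0.1,0.2,0.15],[0,0,0],1]])

```text
t: 9.62
tool_pos: [0.3689, 0.3184, 0.1126]
orientation: [-0.024, 3.14, 0.003]
force: [-0.7, 0.8, -0.3]
opening: 0.0002
```

```bash
python3 look.py g; python3 go.py; python3 - <<'E'
from plant import robot
from h import *
p=np.load("carrier.npy")
for n in ["side","top"]:
    d=robot.read_camera(n);c=cam(d)
    for r in robot.trace(n,"mould_mid")[:2]:
        ys,xs=np.where(r["pixels"]);print(n,r["p"],r["uv"],xs.min(),xs.max(),ys.min(),ys.max(),W2C(p,ray(c,r["uv"],.035)))
E
```

```text
t 9.72 tcp C [-0.1392  0.1496  0.1115] yawerr 0.0066 turn units z -0.001 tilt [-0.001  0.002 -1.   ] F [ 0.12  0.72 -0.47] open 0.0001
side 0.61 [227.2, 239.8] 213 241 220 259 [[-0.07838832 -0.02801492  0.035     ]]
top 0.7 [296.8, 229.2] 282 308 217 242 [[-0.08128078 -0.02999998  0.035     ]]
```

View pics/g_s.png

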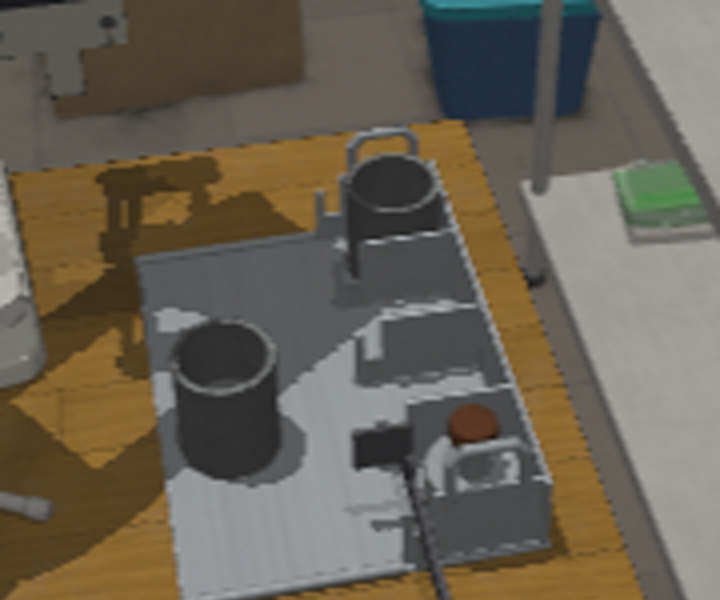

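View pics/g_t.png

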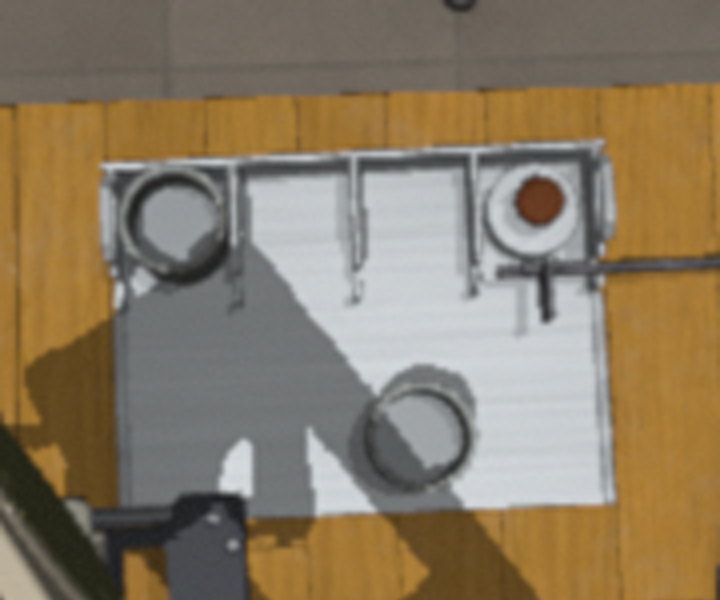

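```bash
python3 go.py  -.145 -.03 .11 -.145 -.03 .02; python3 - <<'E'
from plant import robot
from h import *
p=np.load("carrier.npy")
for n,u,v,ox,oy in [("top",419.5,437,190,120),("side",225,357,170,140)]:
    c=cam(robot.read_camera(n));print(W2C(p,ray(c,((u+.5)/4-.5+ox,(v+.5)/4-.5+oy),.067)))
    if n=="top":
        for (u,v) in [(353,300),(472,295)]: print("div",W2C(p,ray(c,((u+.5)/4-.5+ox,(v+.5)/4-.5+oy),.02)))
        for (u,v) in [(353,156),(472,151)]: print("divback",W2C(p,ray(c,((u+.5)/4-.5+ox,(v+.5)/4-.5+oy),.05)))
E
```

```text
t 9.93 tcp C [-0.1364  0.1451  0.1105] yawerr 0.0023 turn units z -0.0004 tilt [-0.001 -0.001 -1.   ] F [-0.65  0.18  0.34] open 0.0007
['-.145', '-.03', '.11'] shift units [-0.01   -0.2921 -0.0009]
['-.145', '-.03', '.02'] shift units [-0.01   -0.2921 -0.1509]
[[-0.08099365 -0.02358653  0.067     ]]
div [[-0.00968324  0.00397872  0.02      ]]
div [[-0.00961813 -0.05638228  0.02      ]]
divback [[0.05900399 0.00161035 0.05      ]]
divback [[ 0.0589816 -0.0572495  0.05     ]]
[[-0.07880616 -0.02820761  0.067     ]]
```

Request:
jog_arm(commands=[[[-0.02,-0.1,0],[0,0,0],0.74],[[-0.02,-0.2,0],[0,0,0],0.74],[[-0.015,-0.28,0],[0,0,0],0.74],[[-0.01,-0.292,0],[0,0,0],0.74],[[-0.01,-0.292,-0.06],[0,0,0],0.74],[[-0.01,-0.292,-0.12],[0,0,0],0.74],[[-0.01,-0.292,-0.15],[0,0,0],0.74],[[-0.01,-0.292,-0.15],[0,0,0],0.74],[[-0.01,-0.292,-0.15],[0,0,0],0.74]])

```text
t: 11.15
tool_pos: [0.364, 0.1402, 0.0211]
orientation: [0.024, -3.141, 0.001]
force: [0.1, -0.3, -0.2]
opening: 0.012
```

```bash
python3 go.py  -.11 -.03 .02 -.055 -.03 .02; python3 look.py i
```

```text
t 11.15 tcp C [-0.1439 -0.0303  0.0211] yawerr 0.0004 turn units z -0.0001 tilt [-0.    -0.001 -1.   ] F [ 0.14 -0.27 -0.17] open 0.012
['-.11', '-.03', '.02'] shift units [ 0.0566  0.0014 -0.0019]
['-.055', '-.03', '.02'] shift units [ 0.1482  0.0027 -0.0019]
```

View pics/i_s.png

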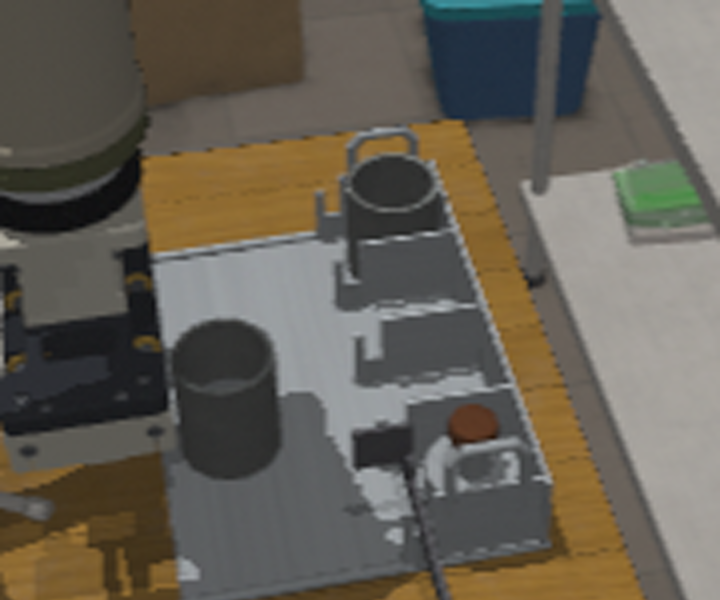

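Request:
jog_arm(commands=[[[0.02,0.001,0],[0,0,0],0.74],[[0.04,0.001,0],[0,0,0],0.74],[[0.055,0.001,0],[0,0,0],0.74],[[0.07,0.001,0],[0,0,0],0.74],[[0.085,0.002,0],[0,0,0],0.74],[[0.1,0.002,0],[0,0,0],0.74],[[0.115,0.002,0],[0,0,0],0.74],[[0.13,0.002,0],[0,0,0],0.74],[[0.14,0.002,0],[0,0,0],0.74]])

```text
t: 12.38
tool_pos: [0.449, 0.1414, 0.0215]
orientation: [-0.024, 3.14, -0.001]
force: [-0.5, -0.4, -0.5]
opening: 0.0118
```

```bash
python3 go.py  -.03 -.03 .02 -.002 -.03 .02; python3 look.py j
```

```text
t 12.38 tcp C [-0.0589 -0.0304  0.0215] yawerr 0.0005 turn units z -0.0001 tilt [ 0.001 -0.    -1.   ] F [-0.54 -0.39 -0.5 ] open 0.0118
['-.03', '-.03', '.02'] shift units [ 0.0482  0.0013 -0.0025]
['-.002', '-.03', '.02'] shift units [ 0.0948  0.002  -0.0025]
```

View pics/j_s.png

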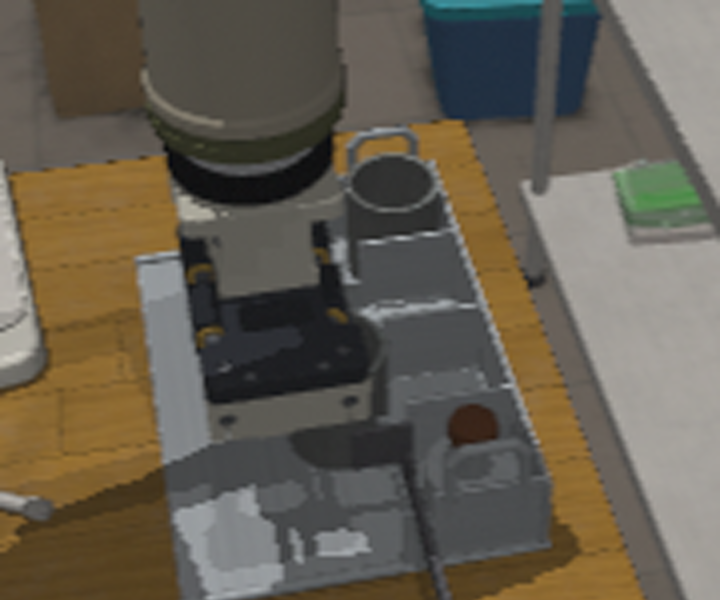

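View pics/j_t.png

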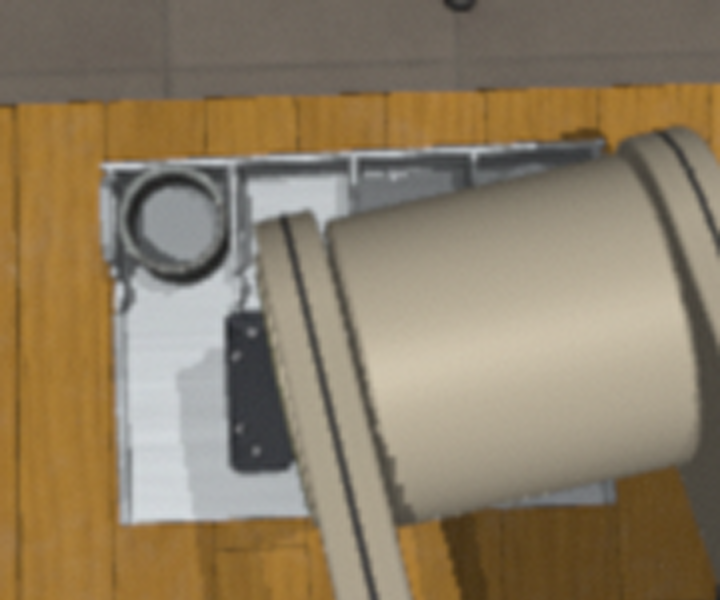

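Request:
jog_arm(commands=[[[0.012,0.001,0],[0,0,0],0.74],[[0.024,0.001,0],[0,0,0],0.74],[[0.036,0.001,0],[0,0,0],0.74],[[0.048,0.001,0],[0,0,0],0.74],[[0.06,0.0015,0],[0,0,0],0.74],[[0.07,0.002,0],[0,0,0],0.74],[[0.078,0.002,0],[0,0,0],0.74]])

```text
t: 13.35
tool_pos: [0.4963, 0.1426, 0.0216]
orientation: [-0.024, 3.14, -0.001]
force: [0.3, 0.8, -0.7]
opening: 0.0123
```

```bash
python3 go.py  -.002 -.03 .02; python3 look.py k
```

```text
t 13.35 tcp C [-0.0117 -0.0299  0.0216] yawerr 0.0004 turn units z -0.0001 tilt [ 0.001 -0.    -1.   ] F [ 0.3   0.8  -0.67] open 0.0123
['-.002', '-.03', '.02'] shift units [ 0.0161 -0.     -0.0026]
```

View pics/k_s.png

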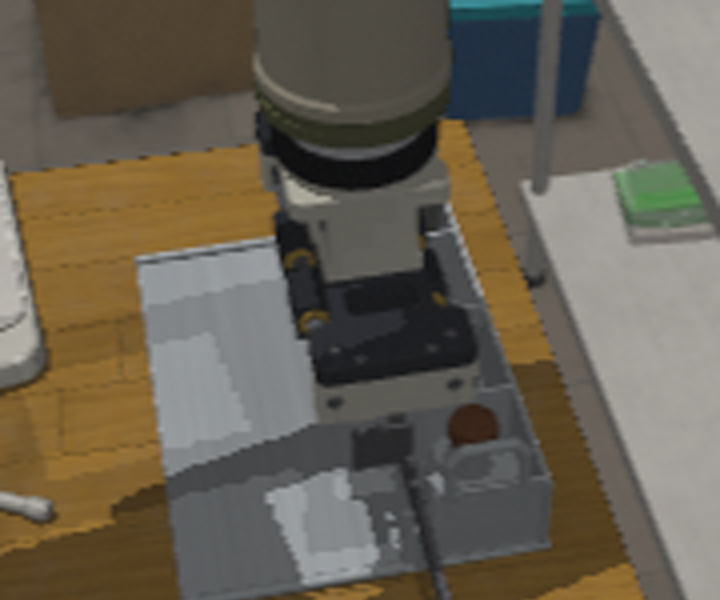

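Request:
jog_arm(commands=[[[0.005,0,0],[0,0,0],0.74],[[0.01,0,0],[0,0,0],0.74],[[0.013,0,0],[0,0,0],0.74],[[0.016,0,0],[0,0,0],0.74],[[0.016,0,0],[0,0,0],0.74]])

```text
t: 14.08
tool_pos: [0.5061, 0.1426, 0.0217]
orientation: [-0.023, 3.14, -0.001]
force: [0.3, -0.8, 0.4]
opening: 0.0119
```

Request:
jog_arm(commands=[[[0.002,0,0],[0,0,0],0.74],[[0.004,0,0],[0,0,0],0.74],[[0.006,0,0],[0,0,0],0.74],[[0.006,0,0],[0,0,0],0.74]])

```text
t: 14.58
tool_pos: [0.5078, 0.1427, 0.0213]
orientation: [0.024, -3.139, 0.001]
force: [-10.0, 0.5, 7.9]
opening: 0.0123
```

Request:
jog_arm(commands=[[[0,0,0],[0,0,0],0.74],[[-0.01,0,0],[0,0,0],0.74],[[-0.04,0,0],[0,0,0],0.74],[[-0.1,0,0.02],[0,0,0],1],[[-0.18,0,0.1],[0,0,0],1],[[-0.26,0.05,0.16],[0,0,0],1],[[-0.3,0.1,0.16],[0,0,0],1],[[-0.3,0.1,0.16],[0,0,0],1]])

```text
t: 15.58
tool_pos: [0.327, 0.2045, 0.1184]
orientation: [-0.03, 3.141, 0.002]
force: [0.5, -1.0, -0.3]
opening: 0.0002
```

```bash
python3 go.py -.016 -.135 .13 -.016 -.135 .052; python3 look.py l; python3 - <<'E'
from plant import robot
from h import *
p=np.load("carrier.npy")
for n in ["side","top"]:
    d=robot.read_camera(n);c=cam(d)
    for r in robot.trace(n,"mould_mid")[:3]:
        ys,xs=np.where(r["pixels"]);print(n,r["p"],r["uv"],xs.min(),xs.max(),ys.min(),ys.max(),W2C(p,ray(c,r["uv"],.05)))
E
```

```text
t 15.57 tcp C [-0.18    0.0346  0.1184] yawerr 0.0043 turn units z -0.0007 tilt [ 0.     0.001 -1.   ] F [ 0.46 -0.96 -0.26] open 0.0002
['-.016', '-.135', '.13'] shift units [ 0.2775 -0.2786  0.0194]
['-.016', '-.135', '.052'] shift units [ 0.2775 -0.2786 -0.1106]
side 0.9 [282.1, 226.0] 269 294 214 241 [[ 0.03585883 -0.02698029  0.05      ]]
```

View pics/l_s.png

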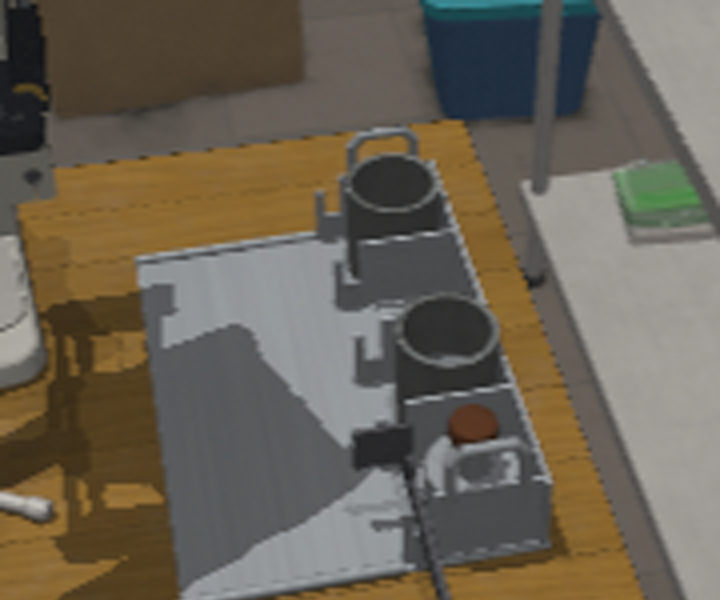

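View pics/l_t.png

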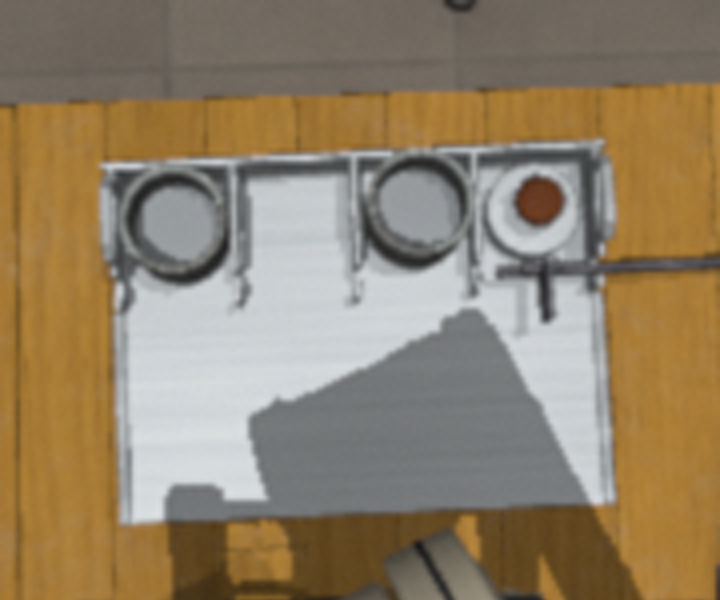

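```bash
python3 - <<'E'
from plant import robot
from h import *
p=np.load("carrier.npy")
for n,u,v,ox,oy in [("top",418,209,190,120),("top",174,222,190,120),("side",447,332,170,140),("side",393,184,170,140)]:
    c=cam(robot.read_camera(n));print(n,W2C(p,ray(c,((u+.5)/4-.5+ox,(v+.5)/4-.5+oy),.067)))
E
python3 go.py -.016 -.135 .13 -.016 -.135 .052
```

```text
top [[ 0.02868164 -0.02812201  0.067     ]]
top [[0.02731607 0.09010219 0.067     ]]
side [[ 0.03243004 -0.03369611  0.067     ]]
side [[0.02969281 0.08546862 0.067     ]]
t 16.07 tcp C [-0.179   0.0322  0.1171] yawerr -0.0007 turn units z 0.0001 tilt [-0.003 -0.001 -1.   ] F [0.97 0.1  0.13] open 0.0001
['-.016', '-.135', '.13'] shift units [ 0.2757 -0.2747  0.0216]
['-.016', '-.135', '.052'] shift units [ 0.2757 -0.2747 -0.1084]
```

Request:
jog_arm(commands=[[[0.07,-0.09,0.0216],[0,0,0],1],[[0.14,-0.18,0.0216],[0,0,0],1],[[0.2,-0.255,0.0216],[0,0,0],1],[[0.25,-0.275,0.0216],[0,0,0],1],[[0.276,-0.275,0.0216],[0,0,0],1],[[0.276,-0.275,0.0],[0,0,0],1],[[0.276,-0.275,-0.05],[0,0,0],1],[[0.276,-0.275,-0.1],[0,0,0],1],[[0.276,-0.275,-0.108],[0,0,0],1],[[0.276,-0.275,-0.108],[0,0,0],1]])

```text
t: 17.32
tool_pos: [0.493, 0.0374, 0.0521]
orientation: [0.023, -3.138, 0.001]
force: [-0.3, -0.2, 1.1]
opening: 0.0003
```

```bash
python3 go.py -.016 -.11 .052 -.016 0 .052 -.016 .081 .052; python3 look.py m
```

```text
t 17.32 tcp C [-0.0165 -0.135   0.0521] yawerr -0.0002 turn units z 0.0 tilt [-0.004 -0.001 -1.   ] F [-0.29 -0.18  1.06] open 0.0003
['-.016', '-.11', '.052'] shift units [ 0.0002  0.0416 -0.0002]
['-.016', '0', '.052'] shift units [-2.500e-03  2.249e-01 -2.000e-04]
['-.016', '.081', '.052'] shift units [-4.500e-03  3.599e-01 -2.000e-04]
```

View pics/m_s.png

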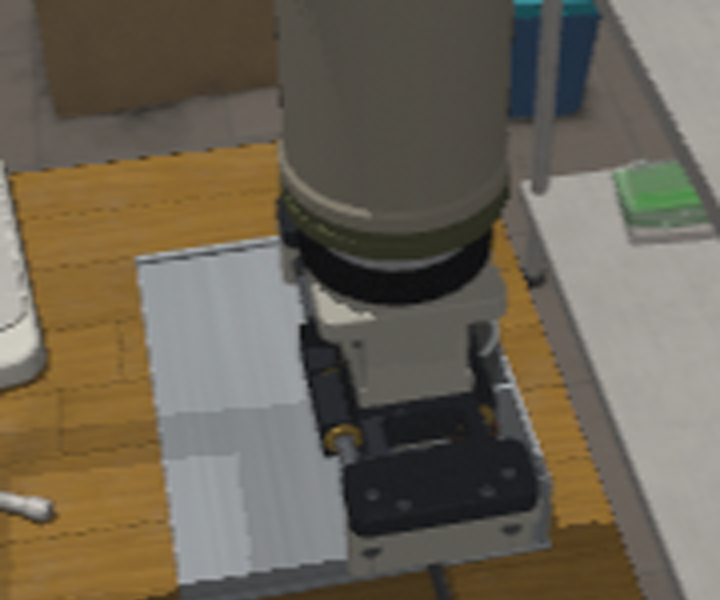

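Request:
jog_arm(commands=[[[0,0.02,0],[0,0,0],1],[[0,0.04,0],[0,0,0],1],[[0,0.06,0],[0,0,0],1],[[-0.001,0.085,0],[0,0,0],1],[[-0.001,0.11,0],[0,0,0],1],[[-0.002,0.135,0],[0,0,0],1],[[-0.002,0.16,0],[0,0,0],1],[[-0.002,0.185,0],[0,0,0],1],[[-0.003,0.21,0],[0,0,0],1],[[-0.003,0.23,0],[0,0,0],1]])

```text
t: 18.68
tool_pos: [0.4926, 0.1763, 0.0535]
orientation: [0.023, -3.14, 0.001]
force: [2.3, -2.8, 2.8]
opening: 0.0007
```

```bash
python3 go.py -.016 .07 .052 -.016 .081 .052; python3 look.py n
```

```text
t 18.68 tcp C [-0.0149  0.0039  0.0535] yawerr -0.0001 turn units z 0.0 tilt [-0.001 -0.001 -1.   ] F [ 2.32 -2.82  2.75] open 0.0007
['-.016', '.07', '.052'] shift units [-0.0035  0.1101 -0.0025]
['-.016', '.081', '.052'] shift units [-0.0038  0.1284 -0.0025]
```

View pics/n_s.png

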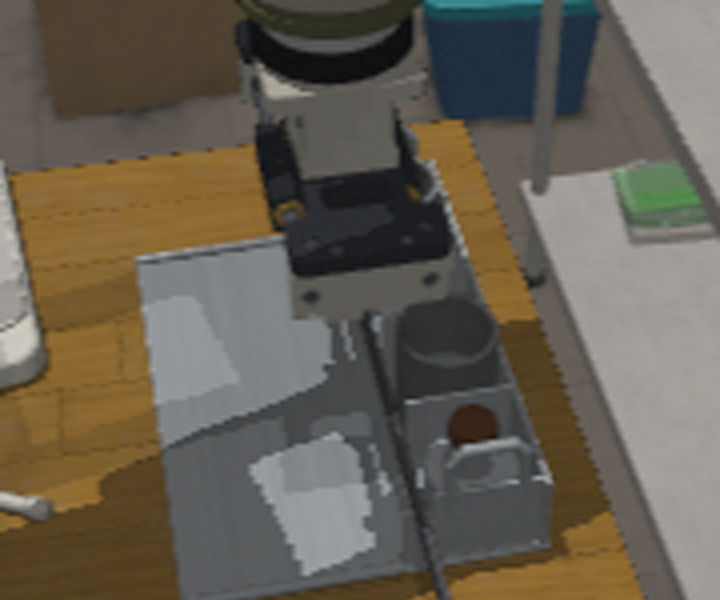

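Bar has passed in front of the mould; closing the rest.

Request:
jog_arm(commands=[[[-0.001,0.02,-0.002],[0,0,0],1],[[-0.002,0.04,-0.002],[0,0,0],1],[[-0.003,0.06,-0.002],[0,0,0],1],[[-0.003,0.08,-0.002],[0,0,0],1],[[-0.003,0.095,-0.002],[0,0,0],1],[[-0.003,0.11,-0.002],[0,0,0],1],[[-0.004,0.118,-0.002],[0,0,0],1],[[-0.004,0.124,-0.002],[0,0,0],1],[[-0.004,0.127,-0.002],[0,0,0],1],[[-0.004,0.128,-0.002],[0,0,0],1]])

```text
t: 20.02
tool_pos: [0.4896, 0.2534, 0.052]
orientation: [0.024, -3.139, 0.001]
force: [-0.8, -0.9, -1.2]
opening: 0.0004
```

```bash
python3 go.py -.016 .081 .052
```

```text
t 20.02 tcp C [-0.0166  0.081   0.052 ] yawerr 0.0007 turn units z -0.0001 tilt [-0.002 -0.001 -1.   ] F [-0.78 -0.86 -1.18] open 0.0004
['-.016', '.081', '.052'] shift units [ 0.0011 -0.      0.0001]
```

Nudge until the end stop shows as force.

Request:
jog_arm(commands=[[[0,0.002,0],[0,0,0],1],[[0,0.004,0],[0,0,0],1],[[0,0.004,0],[0,0,0],1]])

```text
t: 20.4
tool_pos: [0.4897, 0.2559, 0.0521]
orientation: [0.024, -3.14, 0.001]
force: [0.0, -1.4, 0.1]
opening: 0.0004
```

Request:
jog_arm(commands=[[[0,0.002,0],[0,0,0],1],[[0,0.004,0],[0,0,0],1],[[0,0.004,0],[0,0,0],1]])

```text
t: 20.78
tool_pos: [0.4897, 0.2568, 0.0519]
orientation: [0.024, -3.139, 0.005]
force: [-0.7, -9.2, 0.4]
opening: 0.0007
```

Request:
jog_arm(commands=[[[0,-0.01,0],[0,0,0],1],[[0,-0.025,0],[0,0,0],1],[[0,-0.03,0.06],[0,0,0],1],[[0,-0.03,0.12],[0,0,0],1],[[-0.1,0,0.17],[0,0,0],1],[[-0.2,0,0.17],[0,0,0],1],[[-0.27,0.05,0.17],[0,0,0],1],[[-0.3,0.1,0.17],[0,0,0],1],[[-0.3,0.1,0.17],[0,0,0],1]])

```text
t: 21.9
tool_pos: [0.3086, 0.3182, 0.1544]
orientation: [0.029, -3.14, 0.002]
force: [0.3, 0.2, 0.9]
opening: 0.0004
```

```bash
python3 go.py; python3 look.py o
```

```text
t 21.9 tcp C [-0.1967  0.1485  0.1544] yawerr 0.0038 turn units z -0.0006 tilt [-0.002 -0.001 -1.   ] F [0.29 0.21 0.88] open 0.0004
```

View pics/o_s.png

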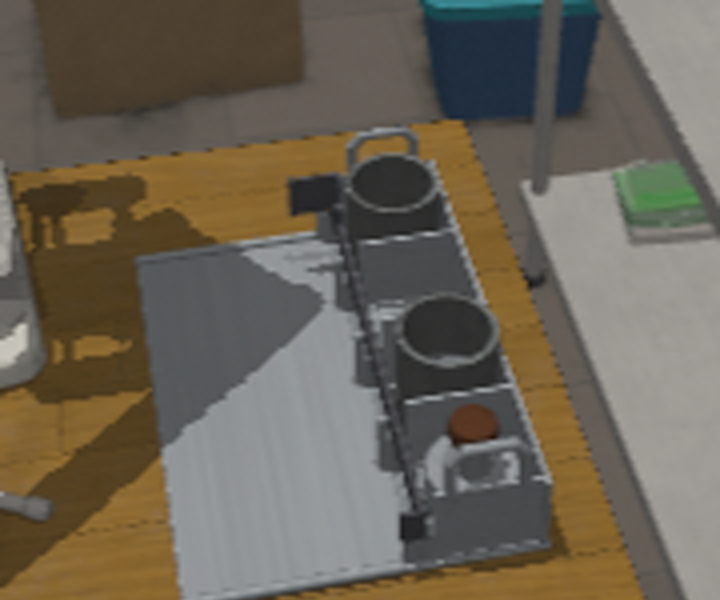

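View pics/o_t.png

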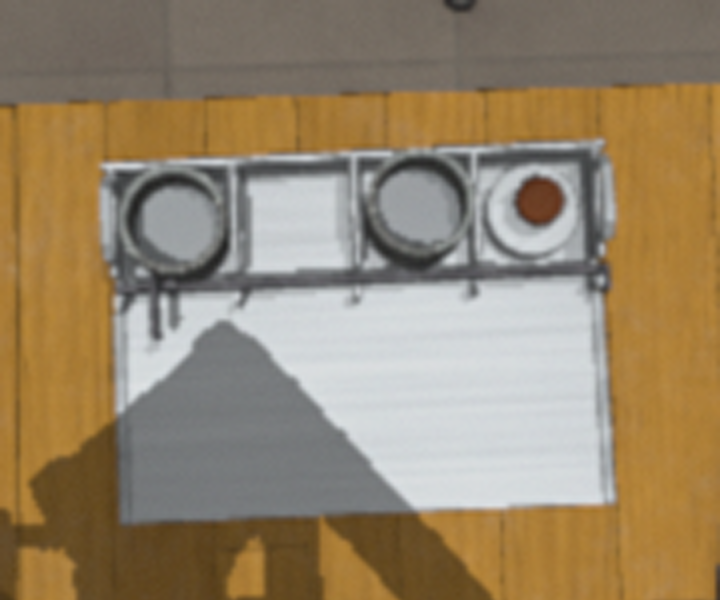

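The bar is shut: in the top crop its lug is at about (155,310), as at the start. The mould is home in gap 3 at about (418,208), and the stored pieces have not moved.

```bash
python3 -c "
from plant import robot
print(robot.close_job())"
```

```text
the job is handed in; nothing more can be done
None
```

The ring mould is stowed in the third gap and the keeper bar is shut again. I handed the job in at about 22 s of the 72 s allowed; no verdict was reported.

**What I did:**
- With the closed fingertips I pushed the lug right to a bar value of about 0.191 m. The third gap was then clear and the fourth still barred.
- I pushed the mould right along the apron until it stood in front of the third gap. I then pushed it back into the gap with the fingers 12 mm apart, until it met the back wall at about 10 N.
- I pushed the lug back left to the end stop, which showed as about 9 N. Then I drew the arm clear.

**Last checks:**
- **Bar:** in the pictures the lug is back where it stood at the start, when I measured the bar at about 0.001 m.
- **Mould:** it stands upright in the third gap against the back, between its dividers.
- **Stowed pieces:** the stored mould and the tamper look unmoved.
- **Arm:** it was clear of everything, with wrist force within about 1 N.

**Disagreement:** measured just after it reached the back wall, the two cameras put the mould's centre at different places. The top view gave x = 28.7 mm, y = -28.1 mm; the side view gave x = 32.4 mm, y = -33.7 mm. The aim was x = 32 mm, y = -30 mm. The top figure for x is close to the 28.5 mm limit, but that view also read the back wall about 2 mm too near. I relied on the contact with the back wall and did not measure the mould's position again after shutting the bar.

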